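# Clear the way to the boxed tank kit, file it in the rack, put the rest back

### The arm

A 6-joint arm with a two-finger parallel gripper is mounted at the origin on the work surface. World frame = base frame: x ahead of the robot, y to its left, z up, the work surface at z = 0. Lengths are in m, angles in degrees, forces in N, time in s.
With the tool pointing down it reaches from about 0.375 to 0.9 m from the base axis. Payload 3.1 kg.
Tool frame: the origin (TCP) lies at the very end of the fingers, on their centre line; the grasp point (between the pads) lies bot.grip_point_offset behind it (bot.grip_point_offset is the distance from the TCP to the grasp point, in m); z points along the fingers, y is the line along which they close (so a half turn about z gives the same grasp; the last joint's range is limited). The gripper opens to 87 mm and grips with 3 to 60 N. Pads are 19 mm wide; open, the fingers measure 117 mm over their backs; the gripper's body (75 mm by 190 mm) begins 51 mm behind the grasp point.
Start: joints at [-10.227, 30.224, 82.088, -0, 67.689, -10.227], TCP at [0.625, 0, 0.223] pointing down, gripper open.
Joint ranges: [-176.69, 176.69], [-43.24, 126.21], [12.49, 139.97], [-82, 262], [0, 151.66], [-163.58, 163.58]. Speed limits (degrees/s): [159.86, 159.86, 180, 180, 180, 180].

### API

Orientations are given as a 3x3 rotation matrix whose columns are the frame's x, y, z axes.
In Python, from rig import bot, viewer, ticket gives the robot as it stands.
- The arm moves only by the tool servo_tool, never from a script. Its argument "targets" is a list of rows, each an object with "offset": the shift along the tool's x, y, z in m, a list of three; "dr": the turn, a rotation vector about the tool's x, y, z in degrees, a list of three. In form: [{"offset": [x, y, z], "dr": [ax, ay, az]}, ...]. A call has 1 to 20 rows; each row is the pose to reach, as a shift and turn from the pose commanded when the call began, along the tool's axes at that moment; what a row does not reach only later rows make up. A row lasts 1/12 s, in which the tool goes at most 41.7 mm and 7.16 degrees, less where a joint would pass 70% of its speed; a pose out of reach is approached as far as the arm can. A call with a gripper value outside its range is refused whole. "gripper" is the gripper command: -1 is fully open, 1 is shut, values between are in proportion, set as the call begins (left out, the last holds). The fingers move at their own pace and stop on an object; the grip force is fixed at half the most. Time passes only in rows, so rows that repeat a pose let the fingers close. It gives the time, the measured TCP pose, the force, the opening and the grip force at its end, in the units of the state.
- bot.read_state(): the state, without advancing time (a new reading comes with each control period).
- viewer.capture(name): name is "scene" or "side" or "wrist"; returns a dict with "color" (420x560x3 uint8, red, green, blue), "camera_matrix" (3x3 intrinsics, pixels), "k1" (the pictures are not rectified: a ray, as slopes to the right and down, at radius r is drawn at 1 + k1 r^2 times it, then the intrinsics apply), "R" (3x3) and "t" (3): a world point X has camera coordinates R X + t. Camera axes: x right, y down, z forward; pixel columns grow to the right and rows downward; lengths in m; the calibration is good to about 2 mm. A picture is of the moment at which its call begins. There is no depth.
- ticket.hand_in(): hands the job in; it is judged then, once.
The state is a dict: "time_s": time; "joint_positions": joint angles; "qvel": joint speeds; "tau": joint torques, N m; "position": TCP position; "tcp_rot": TCP orientation; "force": force on the tool from outside, world axes, zero at the start; "moment": the same for the moment, N m; "opening": opening from 0.0 (shut) to 1.0 (fully open); "grasp_force": force on a finger pad.
Only numpy, scipy, OpenCV 4.12 (cv2) and the standard library are available. Lean on these libraries where they do the work, as an engineer would, in place of code of your own. Each camera call takes 0.05 s, during which the arm holds its last target. There are 200 camera calls.

### The job

First set the black brush holder and the white spray can, which stand in front of the boxed tank kit, aside on the round turntable, leaving the kit where it is. Then, with both waiting there, take the kit and stand it on its long edge, upright, in the wide front bay of the wooden kit rack, and afterwards put the brush holder and the spray can back upright, each on the very spot where it stood at the start. Set things down rather than dropping them, and do not knock over or push away the sanding stick, the figure on its handle or the paint pot.

Things in the scene. Friction and masses are not known exactly. Their poses are not given: they have to be found in the camera images.
- tank_kit: Boxed resin tank kit: cardboard box with a tank picture, on its long edge: 36 mm thick (x), 150 long (y), 90 high (z), 0.2 kg. Origin: centre of its underside. At the start it stands behind (beyond) brush holder and can, 8 mm of air to the holder, 14 mm to the can. Grip it across its thickness within the top 30 mm, so that the fingers stay above the rack's dividers.
- brush_holder: Black ceramic brush holder: round straight cup, 64 mm across, 100 high, with five short brushes (part of it) up to 20 mm above the rim; 0.3 kg. Origin: centre of its underside. It and the can stand in a row along the kit's face, axes 100 mm apart, left and right varying. Grip from above, one finger on either side along the row, 15 to 25 mm below the rim.
- spray_can: White plastic spray can: round, 52 mm in diameter up to 118 mm height, then a 47 mm wide cap, 150 mm high in all; 0.17 kg. Origin: centre of its underside, z up its axis. Grip it from above, one finger on either side along the row, 100 to 108 mm above its underside.
- turntable: Round wooden turntable, 240 mm in diameter, its flat top 32 mm above the sideboard; the disc turns stiffly on its base, the base is fixed. Origin: on the axis at sideboard height. Left or right of the kit, on the side where the rack is not.
- kit_rack: Wooden slotted kit rack, fixed: base 122 (x) x 150 (y) x 8 mm, four dividers 6 mm thick along its y, tops 45 mm above the sideboard. Origin: centre of its underside. Wide bay: nearest the robot, 54 mm between dividers, centre at x -28 mm, y 0 of the rack, floor 8 mm above the sideboard. The narrow bays behind hold a steel plate and a white palette (part of it) up to 54 mm high.
- sanding_stick: Bystander: flat steel sanding stick, 18 x 170 x 7 mm, lying on the sideboard between robot and brush holder, long along its y. Origin: centre of its underside.
- figure_on_handle: Bystander: small painted figure on a cork painting handle, 40 mm wide, about 100 mm high, standing on the left (+y) beyond the kit. (Beyond it and the paint pot, from x = 0.78 m on, stands the fixed clear display cabinet, 185 mm high; not needed.) Origin: centre of its underside.
- paint_pot: Bystander: small round paint pot, 34 mm in diameter, 40 mm high, standing on the right (-y) beyond the kit. Origin: centre of its underside.
Things that resemble listed ones, but are neither listed nor needed, are in the scene too. There is more than one size of the turntable; the job needs the largest.

How it is judged (in metres and radians):
On the way, in this order (a step that is already met when the one before it is completed fails the run):
1. brush holder and spray can both stand released on the turntable, the kit still in its place (horizontal distance between each of brush_holder, spray_can and turntable below 0.105 m and z of brush_holder in the frame of turntable between 0.026 and 0.038 m and angle between each of brush_holder, spray_can's own z axis and vertical below 0.1 rad and contact force between each of brush_holder, spray_can and the fingers below 0.05 N and linear speed of each of brush_holder, spray_can below 0.02 m/s and angular speed of each of brush_holder, spray_can below 0.5 rad/s and z of spray_can in the frame of turntable between 0.026 and 0.038 m and distance of tank_kit from where it was at the start of the episode below 0.03 m), for 0.2 s.
2. the kit stands upright and released in the rack's wide bay while brush holder and can still wait on the turntable (x of tank_kit in the frame of kit_rack between -0.04 and -0.016 m and y of tank_kit in the frame of kit_rack between -0.03 and 0.03 m and z of tank_kit in the frame of kit_rack between 0.003 and 0.013 m and angle between each of tank_kit, brush_holder, spray_can's own z axis and vertical below 0.1 rad and linear speed of each of tank_kit, brush_holder, spray_can below 0.02 m/s and angular speed of each of tank_kit, brush_holder, spray_can below 0.5 rad/s and contact force between each of tank_kit, brush_holder, spray_can and the fingers below 0.05 N and horizontal distance between each of brush_holder, spray_can and turntable below 0.105 m and z of brush_holder in the frame of turntable between 0.026 and 0.038 m and z of spray_can in the frame of turntable between 0.026 and 0.038 m), for 0.2 s.
At the end, for the whole second after the job is handed in: Kit upright (0.1 rad) on its long edge on the floor of the rack's wide bay, its middle within 30 mm of the bay's middle lengthwise; brush holder and spray can each upright (0.1 rad) within 15 mm of where that same thing stood at the start; all released and at rest (x of tank_kit in the frame of kit_rack between -0.04 and -0.016 m and y of tank_kit in the frame of kit_rack between -0.03 and 0.03 m and z of tank_kit in the frame of kit_rack between 0.003 and 0.013 m and angle between each of tank_kit, brush_holder, spray_can's own z axis and vertical below 0.1 rad and linear speed of each of tank_kit, brush_holder, spray_can below 0.02 m/s and angular speed of each of tank_kit, brush_holder, spray_can below 0.5 rad/s and distance of each of brush_holder, spray_can from where it was at the start of the episode below 0.015 m); the robot touches nothing.
It fails at once if the sanding stick, the figure or the paint pot is pushed more than 25 mm away or knocked over (distance of any of sanding_stick, figure_on_handle, paint_pot from where it was at the start of the episode above 0.025 m or angle between any of figure_on_handle, paint_pot's own z axis and vertical above 0.5 rad).
It fails at once if the kit, the brush holder or the spray can is dropped (falls free from more than about 20 mm) ((linear speed of tank_kit above 0.65 m/s and contact force between tank_kit and the fingers below 0.02 N and contact force between tank_kit and the arm below 0.02 N) or (linear speed of brush_holder above 0.65 m/s and contact force between brush_holder and the fingers below 0.02 N and contact force between brush_holder and the arm below 0.02 N) or (linear speed of spray_can above 0.65 m/s and contact force between spray_can and the fingers below 0.02 N and contact force between spray_can and the arm below 0.02 N)).
It also fails if it takes over 128 s, if anything falls off the work surface, if the arm or the gripper's body presses on something with over 40 N, if the wrist force passes 120 N, or if a joint passes its speed limit or range.

## Working session

There is one attempt and no reset: what is moved stays moved. The work goes in short steps, Python scripts to look and compute and a tool call to move; the robot and the scene stay as the last step left them, time stands still between calls to the robot, and variables do not carry over. Pictures are saved under pics/ and viewed, at most 14 in all, crops included, and the job is handed in when it is done.

Besides the shell and the picture viewer there is one more tool, called after "Call:" as a command line: name --argument value ..., lists and objects as JSON in quotes. servo_tool: Moves the arm, as the interface text tells. Its arguments: {"type":"object","properties":{"targets":{"type":"array"},"gripper":{"type":"number"}},"required":["targets"]}

```bash
mkdir -p pics; ls; python3 - <<'E'
from rig import bot,viewer
import cv2,numpy as np
s=bot.read_state(); print({k:np.round(v,3).tolist() for k,v in s.items()}, bot.grip_point_offset)
for n in ["scene","side","wrist"]:
    c=viewer.capture(n); cv2.imwrite(f"pics/{n}0.png",c["color"][:,:,::-1]); print(n,c["camera_matrix"].tolist(),c["k1"],np.round(c["R"],4).tolist(),np.round(c["t"],4).tolist())
E
```

```text
pics
{'time_s': 0.0, 'joint_positions': [-10.23, 30.279, 82.157, -0.002, 67.689, -10.228], 'qvel': [-0.027, 0.077, -0.082, -0.167, -0.005, -0.002], 'tau': [-0.001, -44.005, -17.659, 0.063, 0.058, -0.0], 'position': [0.624, 0.0, 0.222], 'tcp_rot': [[0.0, 1.0, -0.002], [1.0, -0.0, 0.0], [0.0, -0.002, -1.0]], 'force': [-0.416, 0.703, -0.608], 'moment': [0.009, -0.015, 0.012], 'grasp_force': 0.0, 'opening': 1.0} 0.0187
scene [[418.9441020631129, 0.0, 278.60250201666753], [0.0, 418.9441020631129, 212.67439147398863], [0.0, 0.0, 1.0]] -0.10119349359058852 [[0.5828, 0.8126, 0.0057], [0.5324, -0.3765, -0.7581], [-0.6139, 0.4449, -0.6521]] [-0.2159, -0.2953, 1.3546]
side [[474.7323521715278, 0.0, 274.75545547715416], [0.0, 474.7323521715278, 204.90973844919688], [0.0, 0.0, 1.0]] 0.016552646061939427 [[0.8423, -0.539, -0.0009], [-0.4006, -0.6248, -0.6701], [0.3607, 0.5648, -0.7422]] [-0.5092, 0.146, 1.3725]
wrist [[340.12411437028396, 0.0, 282.0701081042326], [0.0, 340.12411437028396, 208.06741836371924], [0.0, 0.0, 1.0]] -0.023581222222987586 [[1.0, -0.0002, -0.0027], [0.0005, -0.9667, 0.2558], [-0.0027, -0.2558, -0.9667]] [-0.6235, -0.0308, 0.3899]
```

View pics/scene0.png

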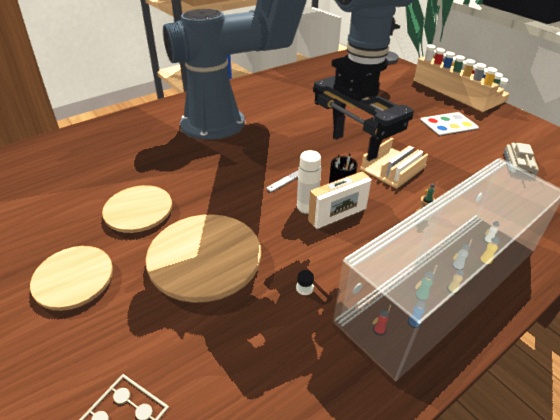

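View pics/side0.png

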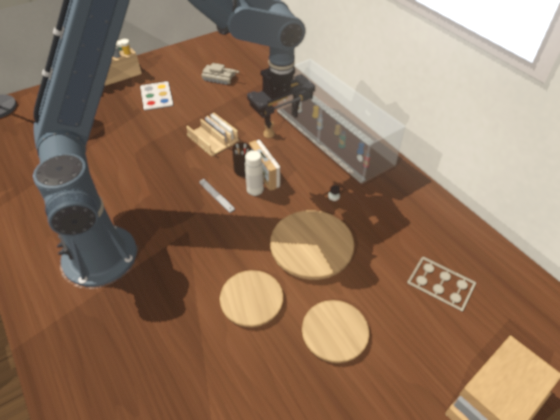

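View pics/wrist0.png

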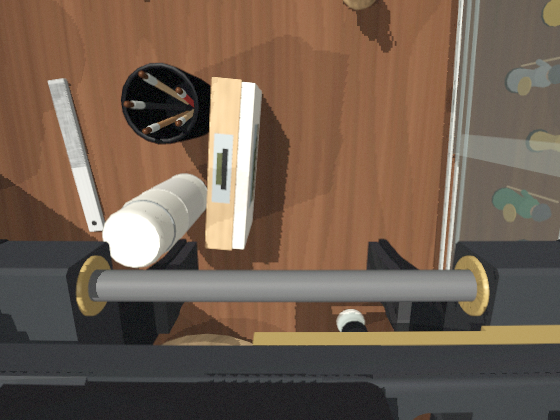

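The turntable (largest disc) is on the right (-y) at scene (204,256). The rack is on the left, at scene (395,163). In the wrist view the holder rim is at (161,102), the can top at (137,238), and the kit top has corners near (212,78) to (233,249).

```bash
cat > h.py <<'E'
from rig import bot,viewer
import cv2,numpy as np
def rays(c,px):
    p=cv2.undistortPoints(np.array(px,float).reshape(-1,1,2),c["camera_matrix"],np.array([c["k1"],0,0,0,0.])).reshape(-1,2)
    d=np.c_[p,np.ones(len(p))]@c["R"]; return -c["R"].T@c["t"],d
def at(c,px,z):
    C,d=rays(c,px); z=np.broadcast_to(z,len(d)); return C+d*((z-C[2])/d[:,2])[:,None]
def proj(c,X):
    X=np.array(X,float).reshape(-1,3)
    return cv2.projectPoints(X,cv2.Rodrigues(c["R"])[0],np.array(c["t"],float),c["camera_matrix"],np.array([c["k1"],0,0,0,0.]))[0].reshape(-1,2)
def crop(c,name,x0,y0,w,h,f):
    cv2.imwrite(f"pics/{name}.png",cv2.resize(c["color"][y0:y0+h,x0:x0+w,::-1],None,fx=f,fy=f,interpolation=cv2.INTER_CUBIC))
E
python3 - <<'E'
from h import *
np.set_printoptions(precision=4,suppress=True)
w,s,d=[viewer.capture(n) for n in("wrist","scene","side")]
print("cam",-w["R"].T@w["t"])
print("holder",at(w,[(161,102)],.1),"edges",at(w,[(122,102),(200,102),(161,63),(161,141)],.1))
print("can",at(w,[(137,238)],.15), at(w,[(104,238),(170,238)],.15))
print("kit top",at(w,[(212,78),(242,80),(261,82),(206,248),(233,249),(246,249)],.09))
print("tt",at(s,[(204,256),(147,256),(261,256)],.032),at(d,[(312,243),(270,243),(354,243)],.032))
print("rack",at(s,[(395,165)],.03),at(d,[(212,134)],.03))
print("pot,fig", at(s,[(305,291)],0.0),at(d,[(334,199)],0.0),at(d,[(268,136)],0))
crop(s,"s1",340,120,110,80,6); crop(w,"w1",40,40,240,230,2.5)
E
```

```text
cam [0.6246 0.0698 0.3832]
holder [[0.527  0.0826 0.1   ]] edges [[0.4955 0.0828 0.1   ]
 [0.5584 0.0825 0.1   ]
 [0.5295 0.1118 0.1   ]
 [0.5243 0.0519 0.1   ]]
can [[ 0.5181 -0.0146  0.15  ]] [[ 0.4936 -0.0147  0.15  ]
 [ 0.5423 -0.0145  0.15  ]]
kit top [[ 0.5669  0.1016  0.09  ]
 [ 0.5913  0.1     0.09  ]
 [ 0.6067  0.0984  0.09  ]
 [ 0.5537 -0.0459  0.09  ]
 [ 0.5786 -0.0469  0.09  ]
 [ 0.5906 -0.0469  0.09  ]]
tt [[ 0.5453 -0.3147  0.032 ]
 [ 0.4772 -0.4122  0.032 ]
 [ 0.6129 -0.2187  0.032 ]] [[ 0.5297 -0.3151  0.032 ]
 [ 0.4283 -0.2501  0.032 ]
 [ 0.6311 -0.38    0.032 ]]
rack [[0.5419 0.2631 0.03  ]] [[0.5154 0.2753 0.03  ]]
pot,fig [[ 0.7177 -0.1843  0.    ]] [[ 0.7082 -0.19    0.    ]] [[0.6963 0.1892 0.    ]]
```

View pics/s1.png

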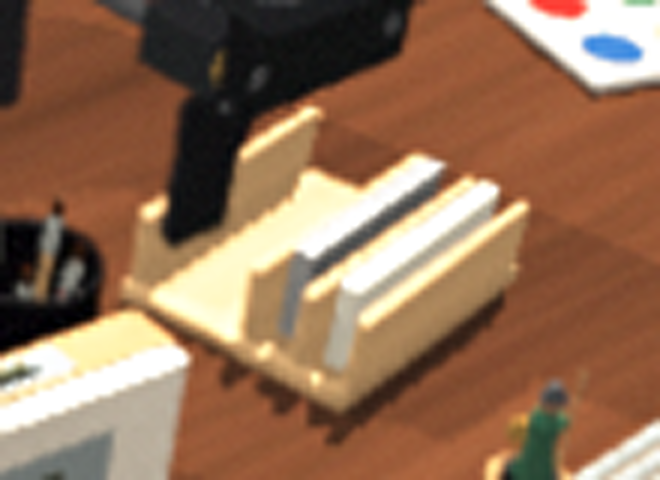

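View pics/w1.png

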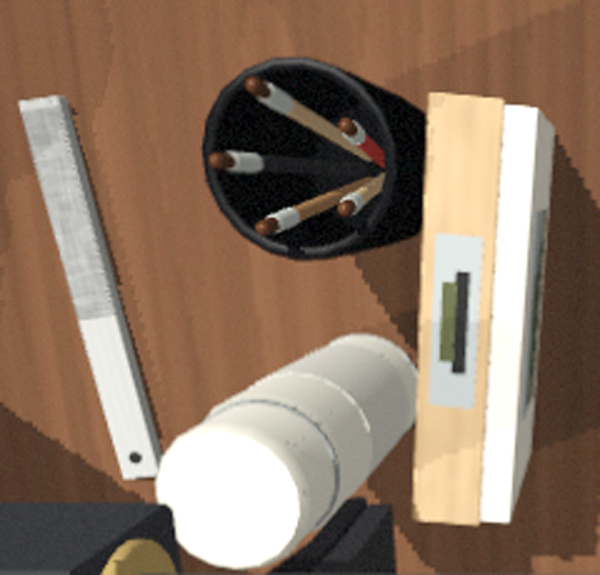

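The wrist crop shows holder rim, can cap and kit in a row with a yaw of about 5–6°. The rack crop shows the empty wide bay nearest the robot. The can must go first, because the gripper body would hit its cap while gripping the holder.

Call:
servo_tool --targets '[{"offset":[-0.016,-0.109,0],"dr":[0,0,96]},{"offset":[-0.016,-0.109,0],"dr":[0,0,96]},{"offset":[-0.016,-0.109,0],"dr":[0,0,96]},{"offset":[-0.016,-0.109,0],"dr":[0,0,96]},{"offset":[-0.016,-0.109,0],"dr":[0,0,96]},{"offset":[-0.016,-0.109,0],"dr":[0,0,96]},{"offset":[-0.016,-0.109,0],"dr":[0,0,96]},{"offset":[-0.016,-0.109,0],"dr":[0,0,96]},{"offset":[-0.016,-0.109,0],"dr":[0,0,96]},{"offset":[-0.016,-0.109,0],"dr":[0,0,96]},{"offset":[-0.016,-0.109,0],"dr":[0,0,96]},{"offset":[-0.016,-0.109,0],"dr":[0,0,96]},{"offset":[-0.016,-0.109,0],"dr":[0,0,96]},{"offset":[-0.016,-0.109,0],"dr":[0,0,96]},{"offset":[-0.016,-0.109,0],"dr":[0,0,96]},{"offset":[-0.016,-0.109,0],"dr":[0,0,96]},{"offset":[-0.016,-0.109,0],"dr":[0,0,96]}]' --gripper -1

```text
time_s: 1.72
position: [0.516, -0.016, 0.2226]
tcp_rot: [[0.995, -0.103, 0.0], [-0.103, -0.995, -0.0], [0.0, 0.0, -1.0]]
force: [0.4, 0.0, 0.3]
opening: 1.006
grasp_force: 0.0
```

```bash
python3 - <<'E'
from h import *
np.set_printoptions(precision=4,suppress=True)
st=bot.read_state(); print(st["joint_positions"],st["position"],st["tcp_rot"])
w,s=[viewer.capture(n) for n in("wrist","scene")]
k=at(s,[(393.3,138.7),(364.2,155),(410,146.3),(382.5,165),(427,154.2),(400.8,173.7)],.045); print("rack div tops",k)
cv2.imwrite("pics/w2.png",w["color"][:,:,::-1])
# turntable: wood colour ellipse in scene
cv2.imwrite("pics/s2.png",s["color"][:,:,::-1])
c=np.array([.5375,-.315,.032]);a=np.linspace(0,2*np.pi,8,endpoint=False)
print("tt proj",proj(s,c+.12*np.c_[np.cos(a),np.sin(a),0*a]))
E
```

```text
[-14.1876  21.869   97.5587  -0.0016  60.5698  81.7361] [ 0.516  -0.016   0.2226] [[ 0.9947 -0.1032  0.    ]
 [-0.1032 -0.9947 -0.    ]
 [ 0.      0.     -1.    ]]
rack div tops [[0.4602 0.3424 0.045 ]
 [0.4742 0.2106 0.045 ]
 [0.5158 0.3508 0.045 ]
 [0.5366 0.2164 0.045 ]
 [0.5703 0.3585 0.045 ]
 [0.5914 0.2265 0.045 ]]
tt proj [[231.9392 291.3497]
 [258.9227 261.1454]
 [250.8198 230.9405]
 [217.7196 216.2103]
 [177.1811 222.1374]
 [147.9615 246.644 ]
 [147.991  279.2271]
 [183.2566 299.6924]]
```

View pics/w2.png

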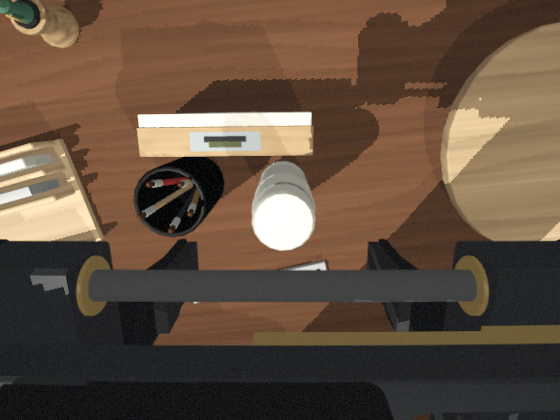

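View pics/s2.png

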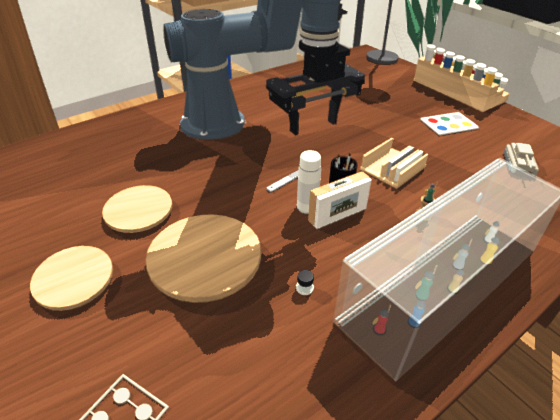

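The can top is at (284,220), on the gripper's mid-plane (column 282). The holder rim is at (170,201), the kit edge is level (yaw about 6°), and the turntable's left edge is at (443,148).

```bash
python3 - <<'E'
from h import *
np.set_printoptions(precision=4,suppress=True)
w=viewer.capture("wrist")
print("can",at(w,[(284,219)],.15),"holder",at(w,[(170,201)],.1))
print("kit",at(w,[(137,156),(313,156),(138,113),(311,112)],.09))
e=at(w,[(557,24),(500,52),(458,95),(443,148),(455,200),(485,232)],.032);print(e)
A=np.c_[2*e[:,:2],np.ones(len(e))];x=np.linalg.lstsq(A,(e[:,:2]**2).sum(1),rcond=None)[0];print("tt fit",x[:2],np.sqrt(x[2]+x[0]**2+x[1]**2))
from scipy.optimize import least_squares
r=least_squares(lambda p:np.hypot(*(e[:,:2]-p).T)-.12,[.53,-.31]);print("fixed r",r.x,r.fun)
E
```

```text
can [[ 0.5153 -0.0175  0.15  ]] holder [[0.5265 0.08   0.1   ]]
kit [[ 0.5668  0.1047  0.09  ]
 [ 0.5509 -0.0464  0.09  ]
 [ 0.602   0.0963  0.09  ]
 [ 0.5875 -0.0478  0.09  ]]
[[ 0.6457 -0.2932  0.032 ]
 [ 0.6255 -0.2391  0.032 ]
 [ 0.5894 -0.1989  0.032 ]
 [ 0.5385 -0.1847  0.032 ]
 [ 0.4818 -0.1985  0.032 ]
 [ 0.4418 -0.2327  0.032 ]]
tt fit [ 0.5332 -0.2966] 0.11142945334992031
fixed r [ 0.5301 -0.3072] [-0.0035 -0.0027  0.0035  0.0028 -0.001  -0.0045]
```

Call:
servo_tool --targets '[{"offset":[0,0.001,0.025],"dr":[0,0,0]},{"offset":[0,0.001,0.05],"dr":[0,0,0]},{"offset":[0,0.001,0.075],"dr":[0,0,0]},{"offset":[0,0.001,0.1],"dr":[0,0,0]},{"offset":[0,0.001,0.12],"dr":[0,0,0]},{"offset":[0,0.001,0.13],"dr":[0,0,0]},{"offset":[0,0.001,0.136],"dr":[0,0,0]},{"offset":[0,0.001,0.136],"dr":[0,0,0]},{"offset":[0,0.001,0.136],"dr":[0,0,0]}]'

```text
time_s: 2.62
position: [0.5165, -0.0171, 0.0871]
tcp_rot: [[0.995, -0.104, 0.001], [-0.104, -0.995, -0.0], [0.001, 0.0, -1.0]]
force: [-0.3, -0.2, 0.0]
opening: 1.003
grasp_force: 0.0
```

Call:
servo_tool --targets '[{"offset":[0,0,0],"dr":[0,0,0]},{"offset":[0,0,0],"dr":[0,0,0]},{"offset":[0,0,0],"dr":[0,0,0]},{"offset":[0,0,0],"dr":[0,0,0]},{"offset":[0,0,0],"dr":[0,0,0]},{"offset":[0,0,0],"dr":[0,0,0]},{"offset":[0,0,0],"dr":[0,0,0]},{"offset":[0,0,0],"dr":[0,0,0]},{"offset":[0,0,0],"dr":[0,0,0]},{"offset":[0,0,0],"dr":[0,0,0]}]' --gripper 1

```text
time_s: 3.45
position: [0.516, -0.0169, 0.0867]
tcp_rot: [[0.995, -0.105, 0.0], [-0.105, -0.995, 0.0], [0.0, -0.0, -1.0]]
force: [-0.3, 0.4, 2.1]
opening: 0.589
grasp_force: 30.0
```

Call:
servo_tool --targets '[{"offset":[0,0,-0.01],"dr":[0,0,0]},{"offset":[0,0,-0.03],"dr":[0,0,0]},{"offset":[0,0,-0.06],"dr":[0,0,0]},{"offset":[0,0,-0.09],"dr":[0,0,0]},{"offset":[0,0,-0.115],"dr":[0,0,0]},{"offset":[0.005,0.015,-0.12],"dr":[0,0,0]},{"offset":[0.015,0.045,-0.12],"dr":[0,0,0]},{"offset":[0.025,0.075,-0.12],"dr":[0,0,0]},{"offset":[0.035,0.105,-0.12],"dr":[0,0,0]},{"offset":[0.045,0.135,-0.12],"dr":[0,0,0]},{"offset":[0.055,0.165,-0.12],"dr":[0,0,0]},{"offset":[0.065,0.195,-0.12],"dr":[0,0,0]},{"offset":[0.075,0.225,-0.12],"dr":[0,0,0]},{"offset":[0.085,0.255,-0.12],"dr":[0,0,0]},{"offset":[0.093,0.276,-0.12],"dr":[0,0,0]},{"offset":[0.096,0.286,-0.12],"dr":[0,0,0]},{"offset":[0.098,0.29,-0.12],"dr":[0,0,0]},{"offset":[0.098,0.29,-0.12],"dr":[0,0,0]},{"offset":[0.098,0.29,-0.12],"dr":[0,0,0]}]'

```text
time_s: 5.03
position: [0.5824, -0.3139, 0.2063]
tcp_rot: [[0.995, -0.104, -0.002], [-0.104, -0.995, 0.002], [-0.002, -0.002, -1.0]]
force: [-0.3, 0.2, -1.4]
opening: 0.59
grasp_force: 30.0
```

Call:
servo_tool --targets '[{"offset":[0,0,0.015],"dr":[0,0,0]},{"offset":[0,0,0.035],"dr":[0,0,0]},{"offset":[0,0,0.055],"dr":[0,0,0]},{"offset":[0,0,0.07],"dr":[0,0,0]},{"offset":[0,0,0.08],"dr":[0,0,0]},{"offset":[0,0,0.084],"dr":[0,0,0]},{"offset":[0,0,0.086],"dr":[0,0,0]},{"offset":[0,0,0.087],"dr":[0,0,0]},{"offset":[0,0,0.087],"dr":[0,0,0]},{"offset":[0,0,0.087],"dr":[0,0,0]}]'

```text
time_s: 5.87
position: [0.5836, -0.3159, 0.1206]
tcp_rot: [[0.995, -0.104, 0.002], [-0.104, -0.995, -0.001], [0.002, 0.001, -1.0]]
force: [0.3, 0.6, -1.0]
opening: 0.588
grasp_force: 30.0
```

Call:
servo_tool --targets '[{"offset":[0,0,0.001],"dr":[0,0,0]},{"offset":[0,0,0.0015],"dr":[0,0,0]},{"offset":[0,0,0.0015],"dr":[0,0,0]},{"offset":[0,0,0.0015],"dr":[0,0,0]}]'

```text
time_s: 6.2
position: [0.5834, -0.3159, 0.1188]
tcp_rot: [[0.995, -0.105, 0.001], [-0.105, -0.995, -0.001], [0.001, 0.001, -1.0]]
force: [-1.2, 0.7, 2.6]
opening: 0.588
grasp_force: 30.0
```

Call:
servo_tool --targets '[{"offset":[0,0,0],"dr":[0,0,0]},{"offset":[0,0,0],"dr":[0,0,0]},{"offset":[0,0,0],"dr":[0,0,0]},{"offset":[0,0,0],"dr":[0,0,0]},{"offset":[0,0,0],"dr":[0,0,0]},{"offset":[0,0,0],"dr":[0,0,0]},{"offset":[0,0,0],"dr":[0,0,0]},{"offset":[0,0,0],"dr":[0,0,0]}]' --gripper -1

```text
time_s: 6.87
position: [0.583, -0.3156, 0.118]
tcp_rot: [[0.995, -0.105, -0.0], [-0.105, -0.995, 0.0], [-0.0, -0.0, -1.0]]
force: [-0.2, -0.6, 0.6]
opening: 0.991
grasp_force: 0.0
```

Call:
servo_tool --targets '[{"offset":[0,0,-0.02],"dr":[0,0,0]},{"offset":[0,0,-0.05],"dr":[0,0,0]},{"offset":[0,0,-0.09],"dr":[0,0,0]},{"offset":[-0.005,-0.02,-0.11],"dr":[0,0,0]},{"offset":[-0.015,-0.06,-0.11],"dr":[0,0,0]},{"offset":[-0.025,-0.1,-0.11],"dr":[0,0,0]},{"offset":[-0.035,-0.14,-0.11],"dr":[0,0,0]},{"offset":[-0.045,-0.18,-0.11],"dr":[0,0,0]},{"offset":[-0.055,-0.22,-0.11],"dr":[0,0,0]},{"offset":[-0.065,-0.26,-0.11],"dr":[0,0,0]},{"offset":[-0.075,-0.3,-0.11],"dr":[0,0,0]},{"offset":[-0.085,-0.34,-0.11],"dr":[0,0,0]},{"offset":[-0.093,-0.37,-0.11],"dr":[0,0,0]},{"offset":[-0.0976,-0.389,-0.11],"dr":[0,0,0]},{"offset":[-0.0976,-0.389,-0.11],"dr":[0,0,0]},{"offset":[-0.0976,-0.389,-0.11],"dr":[0,0,0]},{"offset":[-0.0976,-0.389,-0.11],"dr":[0,0,0]}]'

```text
time_s: 8.28
position: [0.527, 0.0808, 0.2282]
tcp_rot: [[0.995, -0.104, 0.001], [-0.104, -0.995, -0.001], [0.001, 0.001, -1.0]]
force: [-0.5, -0.4, -0.1]
opening: 1.003
grasp_force: 0.0
```

```bash
python3 - <<'E'
from h import *
np.set_printoptions(precision=4,suppress=True)
w=viewer.capture("wrist"); cv2.imwrite("pics/w3.png",w["color"][:,:,::-1]); print(bot.read_state()["position"])
print(proj(w,[[.5264,.0818,.1],[.5,.27,.045]]))
E
```

```text
[0.5271 0.0804 0.2281]
[[280.8617 200.8516]
 [109.5916 230.2288]]
```

View pics/w3.png

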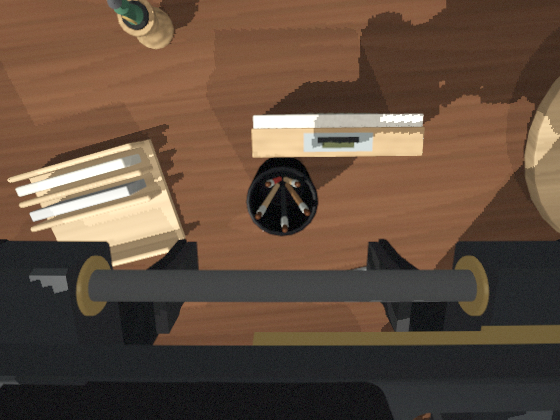

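The holder rim is centred at (283,201) under the gripper. The rack is visible at the left with its dividers tilted.

Call:
servo_tool --targets '[{"offset":[0,0,0.03],"dr":[0,0,0]},{"offset":[0,0,0.06],"dr":[0,0,0]},{"offset":[0,0,0.085],"dr":[0,0,0]},{"offset":[0,0,0.11],"dr":[0,0,0]},{"offset":[0,0,0.135],"dr":[0,0,0]},{"offset":[0,0,0.155],"dr":[0,0,0]},{"offset":[0,0,0.164],"dr":[0,0,0]},{"offset":[0,0,0.166],"dr":[0,0,0]},{"offset":[0,0,0.166],"dr":[0,0,0]},{"offset":[0,0,0.166],"dr":[0,0,0]}]'

```text
time_s: 9.17
position: [0.5277, 0.0809, 0.0629]
tcp_rot: [[0.994, -0.105, 0.002], [-0.105, -0.994, -0.0], [0.002, -0.0, -1.0]]
force: [1.1, -0.2, 0.4]
opening: 0.999
grasp_force: 0.0
```

Call:
servo_tool --targets '[{"offset":[0,0,0],"dr":[0,0,0]},{"offset":[0,0,0],"dr":[0,0,0]},{"offset":[0,0,0],"dr":[0,0,0]},{"offset":[0,0,0],"dr":[0,0,0]},{"offset":[0,0,0],"dr":[0,0,0]},{"offset":[0,0,0],"dr":[0,0,0]},{"offset":[0,0,0],"dr":[0,0,0]},{"offset":[0,0,0],"dr":[0,0,0]},{"offset":[0,0,0],"dr":[0,0,0]}]' --gripper 1

```text
time_s: 9.92
position: [0.5269, 0.0814, 0.0625]
tcp_rot: [[0.995, -0.104, 0.001], [-0.104, -0.995, -0.0], [0.001, 0.0, -1.0]]
force: [-1.3, -1.5, 5.6]
opening: 0.712
grasp_force: 29.9
```

```bash
python3 - <<'E'
from h import *
np.set_printoptions(precision=4,suppress=True)
# w3 camera pose is reconstructed from the capture now shifted by the known tool motion: use pure translation
w=viewer.capture("wrist"); now=bot.read_state()["position"]; print(now)
sh=np.array([.5271,.0804,.2281])-now
w=dict(w); w["t"]=w["t"]-w["R"]@sh
print("div4,3,2 ends",at(w,[(9,180),(150,142),(32,229),(160,192)],.045))
print("base edge",at(w,[(152,142),(186,238)],[.008,.008]))
print("holder chk",at(w,[(283,201)],.1))
E
```

```text
[0.5269 0.0814 0.0625]
div4,3,2 ends [[0.5652 0.363  0.045 ]
 [0.5872 0.2071 0.045 ]
 [0.5102 0.3543 0.045 ]
 [0.5357 0.2071 0.045 ]]
base edge [[0.586  0.2194 0.008 ]
 [0.4707 0.2016 0.008 ]]
holder chk [[0.5262 0.0796 0.1   ]]
```

Call:
servo_tool --targets '[{"offset":[0,0,-0.01],"dr":[0,0,0]},{"offset":[0,0,-0.03],"dr":[0,0,0]},{"offset":[0,0,-0.055],"dr":[0,0,0]},{"offset":[0,0,-0.07],"dr":[0,0,0]},{"offset":[0,0.015,-0.08],"dr":[0,0,0]},{"offset":[0,0.045,-0.08],"dr":[0,0,0]},{"offset":[0,0.075,-0.08],"dr":[0,0,0]},{"offset":[0,0.105,-0.08],"dr":[0,0,0]},{"offset":[0,0.14,-0.08],"dr":[0,0,0]},{"offset":[-0.003,0.175,-0.08],"dr":[0,0,0]},{"offset":[-0.003,0.21,-0.08],"dr":[0,0,0]},{"offset":[-0.003,0.245,-0.08],"dr":[0,0,0]},{"offset":[-0.003,0.28,-0.08],"dr":[0,0,0]},{"offset":[-0.003,0.315,-0.08],"dr":[0,0,0]},{"offset":[-0.003,0.35,-0.08],"dr":[0,0,0]},{"offset":[-0.003,0.375,-0.08],"dr":[0,0,0]},{"offset":[-0.003,0.389,-0.08],"dr":[0,0,0]},{"offset":[-0.003,0.389,-0.08],"dr":[0,0,0]},{"offset":[-0.003,0.389,-0.08],"dr":[0,0,0]}]'

```text
time_s: 11.55
position: [0.4823, -0.3044, 0.1415]
tcp_rot: [[0.994, -0.106, -0.001], [-0.106, -0.994, 0.002], [-0.002, -0.002, -1.0]]
force: [-0.5, 0.8, -3.7]
opening: 0.712
grasp_force: 29.9
```

Call:
servo_tool --targets '[{"offset":[0,0,0.01],"dr":[0,0,0]},{"offset":[0,0,0.02],"dr":[0,0,0]},{"offset":[0,0,0.03],"dr":[0,0,0]},{"offset":[0,0,0.04],"dr":[0,0,0]},{"offset":[0,0,0.044],"dr":[0,0,0]},{"offset":[0,0,0.046],"dr":[0,0,0]},{"offset":[0,0,0.046],"dr":[0,0,0]},{"offset":[0,0,0.046],"dr":[0,0,0]}]'

```text
time_s: 12.22
position: [0.4833, -0.3052, 0.0961]
tcp_rot: [[0.995, -0.104, 0.0], [-0.104, -0.995, -0.0], [0.001, 0.0, -1.0]]
force: [-0.0, -0.2, -2.6]
opening: 0.714
grasp_force: 29.9
```

Call:
servo_tool --targets '[{"offset":[0,0,0.001],"dr":[0,0,0]},{"offset":[0,0,0.0018],"dr":[0,0,0]},{"offset":[0,0,0.0018],"dr":[0,0,0]},{"offset":[0,0,0.0018],"dr":[0,0,0]}]'

```text
time_s: 12.55
position: [0.4832, -0.3055, 0.0946]
tcp_rot: [[0.995, -0.105, 0.001], [-0.105, -0.995, -0.001], [0.001, 0.001, -1.0]]
force: [0.1, -0.5, -3.0]
opening: 0.716
grasp_force: 29.9
```

Call:
servo_tool --targets '[{"offset":[0,0,0],"dr":[0,0,0]},{"offset":[0,0,0],"dr":[0,0,0]},{"offset":[0,0,0],"dr":[0,0,0]},{"offset":[0,0,0],"dr":[0,0,0]},{"offset":[0,0,0],"dr":[0,0,0]},{"offset":[0,0,0],"dr":[0,0,0]},{"offset":[0,0,0],"dr":[0,0,0]},{"offset":[0,0,0],"dr":[0,0,0]},{"offset":[0,0,0],"dr":[0,0,0]}]' --gripper -1

```text
time_s: 13.3
position: [0.483, -0.3051, 0.0942]
tcp_rot: [[0.995, -0.105, -0.0], [-0.105, -0.995, 0.0], [-0.0, -0.0, -1.0]]
force: [-0.6, 0.5, -0.0]
opening: 0.998
grasp_force: 0.0
```

Call:
servo_tool --targets '[{"offset":[0,0,-0.03],"dr":[0,0,0]},{"offset":[0,0,-0.07],"dr":[0,0,0]},{"offset":[0,0,-0.11],"dr":[0,0,0]},{"offset":[0,0,-0.145],"dr":[0,0,0]},{"offset":[-0.005,-0.025,-0.156],"dr":[0,0,0]},{"offset":[-0.012,-0.06,-0.156],"dr":[0,0,0]},{"offset":[-0.02,-0.1,-0.156],"dr":[0,0,0]},{"offset":[-0.028,-0.14,-0.156],"dr":[0,0,0]},{"offset":[-0.036,-0.18,-0.156],"dr":[0,0,0]},{"offset":[-0.044,-0.22,-0.156],"dr":[0,0,0]},{"offset":[-0.052,-0.26,-0.156],"dr":[0,0,0]},{"offset":[-0.06,-0.3,-0.156],"dr":[0,0,0]},{"offset":[-0.068,-0.34,-0.156],"dr":[0,0,0]},{"offset":[-0.076,-0.38,-0.156],"dr":[0,0,0]},{"offset":[-0.084,-0.42,-0.156],"dr":[0,0,0]},{"offset":[-0.092,-0.46,-0.156],"dr":[0,0,0]},{"offset":[-0.1,-0.5,-0.156],"dr":[0,0,0]},{"offset":[-0.107,-0.535,-0.156],"dr":[0,0,0]},{"offset":[-0.113,-0.56,-0.156],"dr":[0,0,0]},{"offset":[-0.113,-0.56,-0.156],"dr":[0,0,0]}]'

```text
time_s: 14.97
position: [0.4282, 0.2679, 0.2503]
tcp_rot: [[0.995, -0.099, 0.001], [-0.099, -0.995, 0.002], [0.0, -0.002, -1.0]]
force: [0.2, -0.1, 0.3]
opening: 1.0
grasp_force: 0.0
```

Call:
servo_tool --targets '[{"offset":[0,0,0],"dr":[0,0,0]},{"offset":[0,0,0],"dr":[0,0,0]},{"offset":[0,0,0],"dr":[0,0,0]}]'

```text
time_s: 15.22
position: [0.4292, 0.2625, 0.2502]
tcp_rot: [[0.994, -0.106, -0.0], [-0.106, -0.994, -0.001], [-0.0, 0.001, -1.0]]
force: [-0.2, -0.8, 0.5]
opening: 1.003
grasp_force: 0.0
```

```bash
python3 - <<'E'
from h import *
np.set_printoptions(precision=5,suppress=True)
w=viewer.capture("wrist"); s=viewer.capture("side"); cv2.imwrite("pics/w4.png",w["color"][:,:,::-1]); cv2.imwrite("pics/d4.png",s["color"][:,:,::-1]); np.savez("w4.npz",**{k:w[k] for k in w}); print(bot.read_state()["position"])
E
```

```text
[0.42939 0.26243 0.25025]
```

View pics/w4.png

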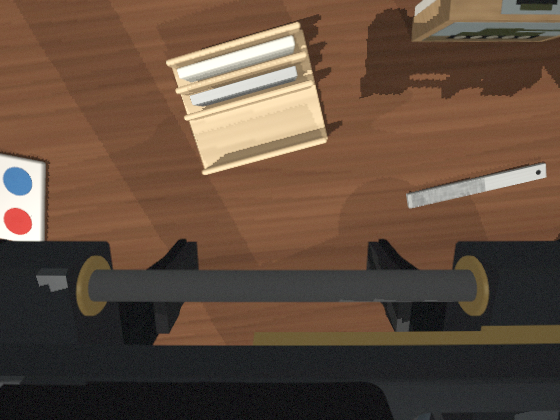

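View pics/d4.png

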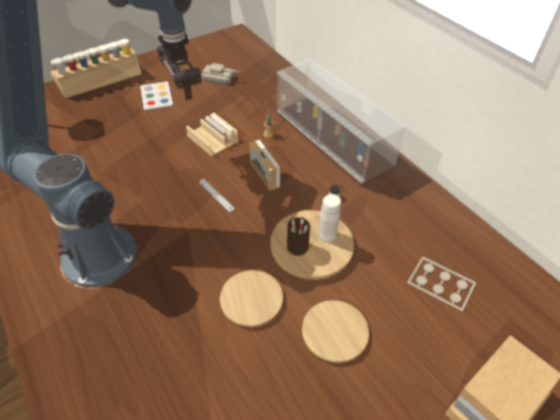

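Both objects stand on the turntable (side (299,238) and (330,218)). The rack dividers are clear in the wrist view: D1 (204,173)–(327,141), D2 (187,117)–(313,84), D4 (168,64)–(299,25).

```bash
python3 - <<'E'
from h import *
from scipy.optimize import least_squares
np.set_printoptions(precision=4,suppress=True)
w=dict(np.load("w4.npz"))
px=[(204,173),(327,141),(187,117),(313,84),(168,64),(299,25)]
P=at(w,px,.045)[:,:2]; print(P)
M=np.array([(x,y) for x in(-.058,.002,.058) for y in(.075,-.075)])
def f(p):
    c,s=np.cos(p[2]),np.sin(p[2]); return (M@np.array([[c,s],[-s,c]])+p[:2]-P).ravel()
r=least_squares(f,[.52,.28,.1]); print(r.x,np.degrees(r.x[2]),r.fun.reshape(-1,2))
c,s=np.cos(r.x[2]),np.sin(r.x[2]); print("bay",r.x[:2]-.028*np.array([c,s]))
s=viewer.capture("scene");crop(s,"s5",130,100,260,200,3)
E
```

```text
[[0.4495 0.3457]
 [0.4695 0.2102]
 [0.5098 0.3538]
 [0.5282 0.2202]
 [0.5631 0.3639]
 [0.5844 0.2292]]
[0.5168 0.2871 0.1513] 8.666055414746287 [[-0.0014  0.0068]
 [ 0.0012 -0.006 ]
 [-0.0023  0.0077]
 [ 0.0019 -0.007 ]
 [-0.0003  0.0061]
 [ 0.001  -0.0075]]
bay [0.4891 0.2828]
```

Call:
servo_tool --targets '[{"offset":[0.02,0.025,0.01],"dr":[0,0,-7]},{"offset":[0.04,0.05,0.02],"dr":[0,0,-14]},{"offset":[0.06,0.075,0.03],"dr":[0,0,-21]},{"offset":[0.08,0.1,0.04],"dr":[0,0,-28]},{"offset":[0.1,0.125,0.05],"dr":[0,0,-35]},{"offset":[0.12,0.15,0.05],"dr":[0,0,-42]},{"offset":[0.14,0.175,0.05],"dr":[0,0,-49]},{"offset":[0.155,0.2,0.05],"dr":[0,0,-56]},{"offset":[0.168,0.21,0.05],"dr":[0,0,-63]},{"offset":[0.1726,0.2187,0.05],"dr":[0,0,-70]},{"offset":[0.1726,0.2187,0.05],"dr":[0,0,-77]},{"offset":[0.1726,0.2187,0.05],"dr":[0,0,-84]},{"offset":[0.1726,0.2187,0.05],"dr":[0,0,-90]},{"offset":[0.1726,0.2187,0.05],"dr":[0,0,-90]},{"offset":[0.1726,0.2187,0.05],"dr":[0,0,-90]},{"offset":[0.1726,0.2187,0.05],"dr":[0,0,-90]}]'

```text
time_s: 16.7
position: [0.5779, 0.0276, 0.2003]
tcp_rot: [[0.108, 0.994, 0.0], [0.994, -0.108, -0.0], [-0.0, 0.0, -1.0]]
force: [0.2, -0.0, 0.4]
opening: 1.003
grasp_force: 0.0
```

```bash
python3 - <<'E'
from h import *
w=viewer.capture("wrist"); cv2.imwrite("pics/w5.png",w["color"][:,:,::-1]); np.savez("w5.npz",**{k:w[k] for k in w})
E
```

```text
(no output)
```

View pics/w5.png

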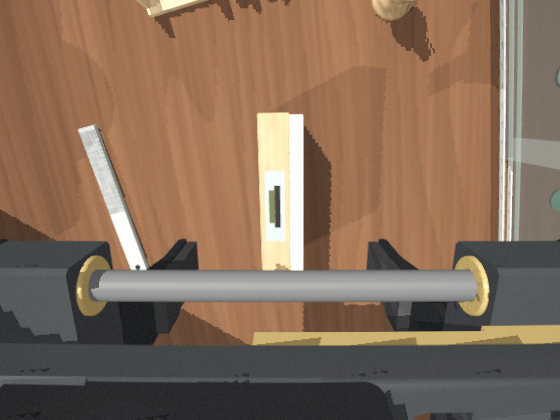

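The kit top (columns 258–304) is centred under the gripper and aligned to within a degree.

Call:
servo_tool --targets '[{"offset":[0,0,0.03],"dr":[0,0,0]},{"offset":[0,0,0.06],"dr":[0,0,0]},{"offset":[0,0,0.085],"dr":[0,0,0]},{"offset":[0,0,0.11],"dr":[0,0,0]},{"offset":[0,0,0.13],"dr":[0,0,0]},{"offset":[0,0,0.14],"dr":[0,0,0]},{"offset":[0,0,0.144],"dr":[0,0,0]},{"offset":[0,0,0.144],"dr":[0,0,0]},{"offset":[0,0,0.144],"dr":[0,0,0]}]'

```text
time_s: 17.5
position: [0.5788, 0.028, 0.0571]
tcp_rot: [[0.105, 0.994, 0.002], [0.994, -0.105, -0.0], [-0.0, 0.002, -1.0]]
force: [-1.0, -1.0, 0.4]
opening: 0.995
grasp_force: 0.0
```

Call:
servo_tool --targets '[{"offset":[0,0,0],"dr":[0,0,0]},{"offset":[0,0,0],"dr":[0,0,0]},{"offset":[0,0,0],"dr":[0,0,0]},{"offset":[0,0,0],"dr":[0,0,0]},{"offset":[0,0,0],"dr":[0,0,0]},{"offset":[0,0,0],"dr":[0,0,0]},{"offset":[0,0,0],"dr":[0,0,0]},{"offset":[0,0,0],"dr":[0,0,0]},{"offset":[0,0,0],"dr":[0,0,0]},{"offset":[0,0,0],"dr":[0,0,0]},{"offset":[0,0,0],"dr":[0,0,0]}]' --gripper 1

```text
time_s: 18.42
position: [0.5778, 0.0281, 0.0562]
tcp_rot: [[0.105, 0.995, -0.0], [0.995, -0.105, 0.0], [0.0, -0.0, -1.0]]
force: [-0.7, -0.1, 0.2]
opening: 0.413
grasp_force: 29.9
```

Call:
servo_tool --targets '[{"offset":[0,0,-0.01],"dr":[0,0,0]},{"offset":[0,0,-0.03],"dr":[0,0,0]},{"offset":[0,0,-0.06],"dr":[0,0,0]},{"offset":[0,0,-0.09],"dr":[0,0,0]},{"offset":[0,0,-0.115],"dr":[0,0,0]},{"offset":[0.01,-0.005,-0.13],"dr":[0,0,0]},{"offset":[0.033,-0.015,-0.13],"dr":[0,0,-2]},{"offset":[0.055,-0.025,-0.13],"dr":[0,0,-4]},{"offset":[0.078,-0.035,-0.13],"dr":[0,0,-6]},{"offset":[0.1,-0.046,-0.13],"dr":[0,0,-8]},{"offset":[0.123,-0.057,-0.13],"dr":[0,0,-10]},{"offset":[0.146,-0.068,-0.13],"dr":[0,0,-12]},{"offset":[0.168,-0.079,-0.13],"dr":[0,0,-13]},{"offset":[0.19,-0.09,-0.13],"dr":[0,0,-14.4]},{"offset":[0.213,-0.1,-0.13],"dr":[0,0,-14.4]},{"offset":[0.232,-0.109,-0.13],"dr":[0,0,-14.4]},{"offset":[0.245,-0.115,-0.13],"dr":[0,0,-14.4]},{"offset":[0.245,-0.115,-0.13],"dr":[0,0,-14.4]},{"offset":[0.245,-0.115,-0.13],"dr":[0,0,-14.4]},{"offset":[0.245,-0.115,-0.13],"dr":[0,0,-14.4]}]'

```text
time_s: 20.08
position: [0.4891, 0.2833, 0.1863]
tcp_rot: [[-0.146, 0.989, -0.0], [0.989, 0.146, -0.001], [-0.001, -0.0, -1.0]]
force: [-0.0, -0.1, -3.2]
opening: 0.413
grasp_force: 29.9
```

```bash
python3 - <<'E'
from h import *
s=viewer.capture("scene"); crop(s,"s6",320,60,140,140,4); print(bot.read_state()["position"])
E
```

```text
[0.48928889 0.28299539 0.18627576]
```

View pics/s6.png

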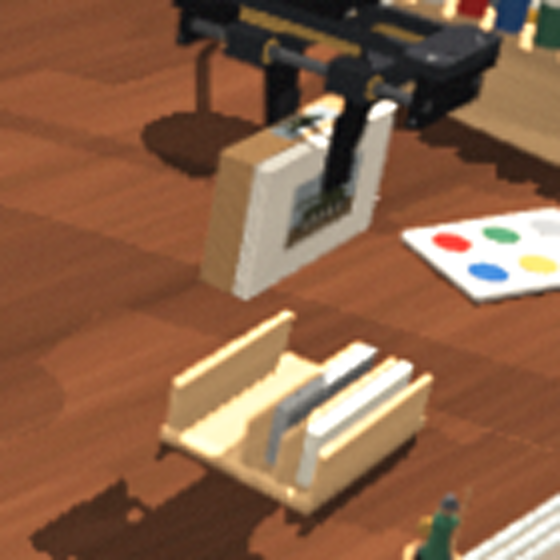

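The kit hangs upright, parallel to the dividers and above the wide bay. Lowering now.

Call:
servo_tool --targets '[{"offset":[0,0,0.02],"dr":[0,0,0]},{"offset":[0,0,0.045],"dr":[0,0,0]},{"offset":[0,0,0.065],"dr":[0,0,0]},{"offset":[0,0,0.08],"dr":[0,0,0]},{"offset":[0,0,0.09],"dr":[0,0,0]},{"offset":[0,0,0.1],"dr":[0,0,0]},{"offset":[0,0,0.11],"dr":[0,0,0]},{"offset":[0,0,0.117],"dr":[0,0,0]},{"offset":[0,0,0.1205],"dr":[0,0,0]},{"offset":[0,0,0.1205],"dr":[0,0,0]},{"offset":[0,0,0.1205],"dr":[0,0,0]}]'

```text
time_s: 21.05
position: [0.4894, 0.2839, 0.066]
tcp_rot: [[-0.146, 0.989, 0.001], [0.989, 0.146, 0.0], [0.0, 0.001, -1.0]]
force: [-0.2, -0.4, -2.4]
opening: 0.41
grasp_force: 29.9
```

Call:
servo_tool --targets '[{"offset":[0,0,0.001],"dr":[0,0,0]},{"offset":[0,0,0.0018],"dr":[0,0,0]},{"offset":[0,0,0.0018],"dr":[0,0,0]},{"offset":[0,0,0.0018],"dr":[0,0,0]}]'

```text
time_s: 21.38
position: [0.4893, 0.2839, 0.0643]
tcp_rot: [[-0.146, 0.989, 0.001], [0.989, 0.146, 0.0], [0.0, 0.001, -1.0]]
force: [-0.4, 0.2, -3.2]
opening: 0.41
grasp_force: 29.9
```

Call:
servo_tool --targets '[{"offset":[0,0,0.001],"dr":[0,0,0]},{"offset":[0,0,0.001],"dr":[0,0,0]},{"offset":[0,0,0.001],"dr":[0,0,0]}]'

```text
time_s: 21.63
position: [0.4893, 0.2839, 0.0641]
tcp_rot: [[-0.146, 0.989, 0.001], [0.989, 0.146, 0.0], [0.0, 0.001, -1.0]]
force: [-1.2, 0.1, 4.9]
opening: 0.414
grasp_force: 29.9
```

Call:
servo_tool --targets '[{"offset":[0,0,0],"dr":[0,0,0]},{"offset":[0,0,0],"dr":[0,0,0]},{"offset":[0,0,0],"dr":[0,0,0]},{"offset":[0,0,0],"dr":[0,0,0]},{"offset":[0,0,0],"dr":[0,0,0]},{"offset":[0,0,0],"dr":[0,0,0]},{"offset":[0,0,0],"dr":[0,0,0]},{"offset":[0,0,0],"dr":[0,0,0]},{"offset":[0,0,0],"dr":[0,0,0]},{"offset":[0,0,0],"dr":[0,0,0]}]' --gripper -1

```text
time_s: 22.47
position: [0.4891, 0.2838, 0.0629]
tcp_rot: [[-0.146, 0.989, -0.0], [0.989, 0.146, -0.0], [-0.0, -0.0, -1.0]]
force: [0.5, 0.6, -0.2]
opening: 0.984
grasp_force: 0.0
```

Call:
servo_tool --targets '[{"offset":[0,0,-0.02],"dr":[0,0,0]},{"offset":[0,0,-0.05],"dr":[0,0,0]},{"offset":[0,0,-0.09],"dr":[0,0,0]},{"offset":[0,0,-0.13],"dr":[0,0,0]},{"offset":[0,0,-0.165],"dr":[0,0,0]},{"offset":[-0.03,-0.005,-0.187],"dr":[0,0,6]},{"offset":[-0.065,-0.01,-0.187],"dr":[0,0,13]},{"offset":[-0.1,-0.016,-0.187],"dr":[0,0,20]},{"offset":[-0.135,-0.021,-0.187],"dr":[0,0,27]},{"offset":[-0.17,-0.027,-0.187],"dr":[0,0,34]},{"offset":[-0.205,-0.032,-0.187],"dr":[0,0,40]},{"offset":[-0.24,-0.038,-0.187],"dr":[0,0,46]},{"offset":[-0.275,-0.043,-0.187],"dr":[0,0,52]},{"offset":[-0.31,-0.049,-0.187],"dr":[0,0,58]},{"offset":[-0.345,-0.055,-0.187],"dr":[0,0,64]},{"offset":[-0.38,-0.06,-0.187],"dr":[0,0,70]},{"offset":[-0.415,-0.066,-0.187],"dr":[0,0,76]},{"offset":[-0.44,-0.07,-0.187],"dr":[0,0,82]},{"offset":[-0.45,-0.072,-0.187],"dr":[0,0,88]},{"offset":[-0.45,-0.072,-0.187],"dr":[0,0,90]}]'

```text
time_s: 24.13
position: [0.4838, -0.1751, 0.2499]
tcp_rot: [[0.99, 0.138, 0.001], [0.138, -0.99, -0.001], [0.0, 0.001, -1.0]]
force: [0.5, 1.3, 0.1]
opening: 1.002
grasp_force: 0.0
```

Call:
servo_tool --targets '[{"offset":[0,0,0],"dr":[0,0,7]},{"offset":[0,0,0],"dr":[0,0,14.4]},{"offset":[0,0,0],"dr":[0,0,14.4]},{"offset":[0,0,0],"dr":[0,0,14.4]},{"offset":[0,0,0],"dr":[0,0,14.4]},{"offset":[0,0,0],"dr":[0,0,14.4]}]'

```text
time_s: 24.63
position: [0.4836, -0.1717, 0.25]
tcp_rot: [[0.995, -0.102, -0.0], [-0.102, -0.995, 0.0], [-0.0, -0.0, -1.0]]
force: [0.1, 0.6, -0.4]
opening: 1.001
grasp_force: 0.0
```

```bash
python3 - <<'E'
from h import *
st=bot.read_state(); R=np.array(st["tcp_rot"]); p=st["position"]; print(p,R.round(3).tolist(),st["joint_positions"])
print("to holder",R.T@(np.array([.483,-.3051,.2])-p))
w,s=viewer.capture("wrist"),viewer.capture("scene")
img=np.vstack([cv2.resize(w["color"][:250],(560,250)),s["color"][110:320]])
cv2.imwrite("pics/c7.png",img[:,:,::-1]); np.savez("w7.npz",**{k:w[k] for k in w})
E
```

```text
[ 0.4836496  -0.17174512  0.24997053] [[0.995, -0.102, -0.0], [-0.102, -0.995, 0.0], [-0.0, -0.0, -1.0]] [-3.20408737e+01  1.96312501e+01  9.60522200e+01  9.59759613e-04
  6.43179418e+01  6.38412004e+01]
to holder [0.01302194 0.13272045 0.04996709]
```

View pics/c7.png

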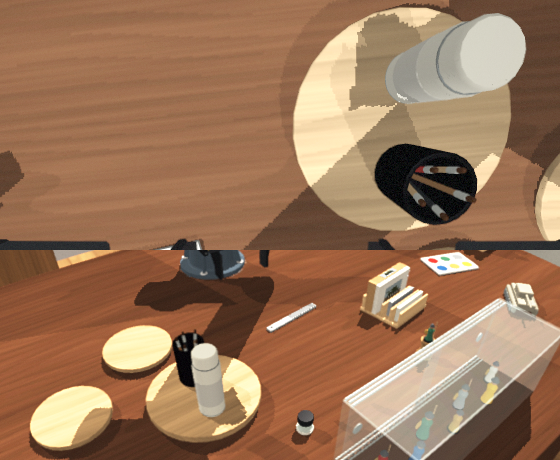

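The kit stands upright in the wide bay. The holder and can stand on the turntable, as left. Fetching the holder.

Call:
servo_tool --targets '[{"offset":[0.003,0.03,0],"dr":[0,0,0]},{"offset":[0.006,0.06,0],"dr":[0,0,0]},{"offset":[0.009,0.095,0],"dr":[0,0,0]},{"offset":[0.012,0.12,0.01],"dr":[0,0,0]},{"offset":[0.013,0.133,0.02],"dr":[0,0,0]},{"offset":[0.013,0.133,0.03],"dr":[0,0,0]},{"offset":[0.013,0.133,0.04],"dr":[0,0,0]},{"offset":[0.013,0.133,0.06],"dr":[0,0,0]},{"offset":[0.013,0.133,0.085],"dr":[0,0,0]},{"offset":[0.013,0.133,0.11],"dr":[0,0,0]},{"offset":[0.013,0.133,0.13],"dr":[0,0,0]},{"offset":[0.013,0.133,0.147],"dr":[0,0,0]},{"offset":[0.013,0.133,0.155],"dr":[0,0,0]},{"offset":[0.013,0.133,0.155],"dr":[0,0,0]},{"offset":[0.013,0.133,0.155],"dr":[0,0,0]}]'

```text
time_s: 25.98
position: [0.4827, -0.3042, 0.0948]
tcp_rot: [[0.995, -0.103, -0.001], [-0.103, -0.995, 0.001], [-0.001, -0.001, -1.0]]
force: [0.6, -0.5, 0.7]
opening: 0.999
grasp_force: 0.0
```

Call:
servo_tool --targets '[{"offset":[0,0,0],"dr":[0,0,0]},{"offset":[0,0,0],"dr":[0,0,0]},{"offset":[0,0,0],"dr":[0,0,0]},{"offset":[0,0,0],"dr":[0,0,0]},{"offset":[0,0,0],"dr":[0,0,0]},{"offset":[0,0,0],"dr":[0,0,0]},{"offset":[0,0,0],"dr":[0,0,0]},{"offset":[0,0,0],"dr":[0,0,0]},{"offset":[0,0,0],"dr":[0,0,0]}]' --gripper 1

```text
time_s: 26.73
position: [0.4829, -0.3058, 0.0956]
tcp_rot: [[0.995, -0.105, 0.001], [-0.105, -0.995, -0.001], [0.001, 0.001, -1.0]]
force: [-0.5, 0.8, 5.8]
opening: 0.717
grasp_force: 29.9
```

Call:
servo_tool --targets '[{"offset":[0,0,-0.01],"dr":[0,0,0]},{"offset":[0,0,-0.03],"dr":[0,0,0]},{"offset":[0,0,-0.045],"dr":[0,0,0]},{"offset":[0,-0.015,-0.05],"dr":[0,0,0]},{"offset":[0,-0.045,-0.05],"dr":[0,0,0]},{"offset":[0,-0.08,-0.05],"dr":[0,0,0]},{"offset":[0,-0.115,-0.05],"dr":[0,0,0]},{"offset":[0.002,-0.15,-0.05],"dr":[0,0,0]},{"offset":[0.003,-0.185,-0.05],"dr":[0,0,0]},{"offset":[0.003,-0.22,-0.05],"dr":[0,0,0]},{"offset":[0.003,-0.255,-0.05],"dr":[0,0,0]},{"offset":[0.003,-0.29,-0.05],"dr":[0,0,0]},{"offset":[0.0034,-0.325,-0.05],"dr":[0,0,0]},{"offset":[0.0034,-0.355,-0.05],"dr":[0,0,0]},{"offset":[0.0034,-0.377,-0.05],"dr":[0,0,0]},{"offset":[0.0034,-0.3894,-0.05],"dr":[0,0,0]},{"offset":[0.0034,-0.3894,-0.05],"dr":[0,0,0]},{"offset":[0.0034,-0.3894,-0.05],"dr":[0,0,0]}]'

```text
time_s: 28.23
position: [0.526, 0.0818, 0.1446]
tcp_rot: [[0.995, -0.103, -0.001], [-0.103, -0.995, -0.001], [-0.001, 0.001, -1.0]]
force: [0.4, 0.2, -3.0]
opening: 0.717
grasp_force: 29.9
```

Call:
servo_tool --targets '[{"offset":[0,0,0.015],"dr":[0,0,0]},{"offset":[0,0,0.03],"dr":[0,0,0]},{"offset":[0,0,0.045],"dr":[0,0,0]},{"offset":[0,0,0.06],"dr":[0,0,0]},{"offset":[0,0,0.07],"dr":[0,0,0]},{"offset":[0,0,0.077],"dr":[0,0,0]},{"offset":[0,0,0.08],"dr":[0,0,0]},{"offset":[0,0,0.08],"dr":[0,0,0]},{"offset":[0,0,0.08],"dr":[0,0,0]}]'

```text
time_s: 28.98
position: [0.5272, 0.081, 0.0653]
tcp_rot: [[0.994, -0.105, 0.001], [-0.105, -0.994, -0.0], [0.001, 0.0, -1.0]]
force: [-0.4, 0.3, -3.2]
opening: 0.715
grasp_force: 29.9
```

Call:
servo_tool --targets '[{"offset":[0,0,0.001],"dr":[0,0,0]},{"offset":[0,0,0.002],"dr":[0,0,0]},{"offset":[0,0,0.0025],"dr":[0,0,0]},{"offset":[0,0,0.0025],"dr":[0,0,0]},{"offset":[0,0,0.0025],"dr":[0,0,0]}]'

```text
time_s: 29.4
position: [0.5275, 0.0814, 0.0636]
tcp_rot: [[0.995, -0.104, 0.002], [-0.104, -0.995, -0.0], [0.002, 0.0, -1.0]]
force: [-1.0, -0.8, 5.5]
opening: 0.711
grasp_force: 29.9
```

Call:
servo_tool --targets '[{"offset":[0,0,0],"dr":[0,0,0]},{"offset":[0,0,0],"dr":[0,0,0]},{"offset":[0,0,0],"dr":[0,0,0]},{"offset":[0,0,0],"dr":[0,0,0]},{"offset":[0,0,0],"dr":[0,0,0]},{"offset":[0,0,0],"dr":[0,0,0]},{"offset":[0,0,0],"dr":[0,0,0]},{"offset":[0,0,0],"dr":[0,0,0]},{"offset":[0,0,0],"dr":[0,0,0]}]' --gripper -1

```text
time_s: 30.15
position: [0.5268, 0.0814, 0.0624]
tcp_rot: [[0.995, -0.105, -0.0], [-0.105, -0.995, 0.0], [-0.0, 0.0, -1.0]]
force: [0.6, 0.8, 0.3]
opening: 0.998
grasp_force: 0.0
```

Call:
servo_tool --targets '[{"offset":[0,0,-0.02],"dr":[0,0,0]},{"offset":[0,0,-0.055],"dr":[0,0,0]},{"offset":[0,0,-0.095],"dr":[0,0,0]},{"offset":[0,0,-0.135],"dr":[0,0,0]},{"offset":[0.005,0.02,-0.168],"dr":[0,0,0]},{"offset":[0.015,0.06,-0.168],"dr":[0,0,0]},{"offset":[0.025,0.1,-0.168],"dr":[0,0,0]},{"offset":[0.035,0.14,-0.168],"dr":[0,0,0]},{"offset":[0.045,0.18,-0.168],"dr":[0,0,0]},{"offset":[0.055,0.22,-0.168],"dr":[0,0,0]},{"offset":[0.065,0.26,-0.168],"dr":[0,0,0]},{"offset":[0.075,0.3,-0.168],"dr":[0,0,0]},{"offset":[0.085,0.34,-0.168],"dr":[0,0,0]},{"offset":[0.093,0.37,-0.168],"dr":[0,0,0]},{"offset":[0.0974,0.389,-0.168],"dr":[0,0,0]},{"offset":[0.0974,0.389,-0.168],"dr":[0,0,0]},{"offset":[0.0974,0.389,-0.168],"dr":[0,0,0]},{"offset":[0.0974,0.389,-0.168],"dr":[0,0,0]}]'

```text
time_s: 31.65
position: [0.5824, -0.3144, 0.23]
tcp_rot: [[0.995, -0.104, -0.001], [-0.104, -0.995, 0.002], [-0.002, -0.002, -1.0]]
force: [0.3, -0.3, 0.4]
opening: 0.999
grasp_force: 0.0
```

Call:
servo_tool --targets '[{"offset":[0,0,0.025],"dr":[0,0,0]},{"offset":[0,0,0.05],"dr":[0,0,0]},{"offset":[0,0,0.075],"dr":[0,0,0]},{"offset":[0,0,0.095],"dr":[0,0,0]},{"offset":[0,0,0.107],"dr":[0,0,0]},{"offset":[0,0,0.1115],"dr":[0,0,0]},{"offset":[0,0,0.1115],"dr":[0,0,0]},{"offset":[0,0,0.1115],"dr":[0,0,0]},{"offset":[0,0,0.1115],"dr":[0,0,0]}]'

```text
time_s: 32.4
position: [0.584, -0.3161, 0.1206]
tcp_rot: [[0.995, -0.104, 0.002], [-0.104, -0.995, -0.002], [0.003, 0.002, -1.0]]
force: [-0.3, 0.4, -0.7]
opening: 1.0
grasp_force: 0.0
```

Call:
servo_tool --targets '[{"offset":[0,0,0],"dr":[0,0,0]},{"offset":[0,0,0],"dr":[0,0,0]},{"offset":[0,0,0],"dr":[0,0,0]},{"offset":[0,0,0],"dr":[0,0,0]},{"offset":[0,0,0],"dr":[0,0,0]},{"offset":[0,0,0],"dr":[0,0,0]},{"offset":[0,0,0],"dr":[0,0,0]},{"offset":[0,0,0],"dr":[0,0,0]},{"offset":[0,0,0],"dr":[0,0,0]},{"offset":[0,0,0],"dr":[0,0,0]}]' --gripper 1

```text
time_s: 33.23
position: [0.5829, -0.3158, 0.119]
tcp_rot: [[0.995, -0.105, -0.0], [-0.105, -0.995, -0.0], [-0.0, 0.0, -1.0]]
force: [-0.9, -0.3, 0.8]
opening: 0.588
grasp_force: 30.0
```

Call:
servo_tool --targets '[{"offset":[0,0,-0.01],"dr":[0,0,0]},{"offset":[0,0,-0.03],"dr":[0,0,0]},{"offset":[0,0,-0.045],"dr":[0,0,0]},{"offset":[-0.005,-0.015,-0.05],"dr":[0,0,0]},{"offset":[-0.015,-0.045,-0.05],"dr":[0,0,0]},{"offset":[-0.025,-0.075,-0.05],"dr":[0,0,0]},{"offset":[-0.035,-0.105,-0.05],"dr":[0,0,0]},{"offset":[-0.045,-0.135,-0.05],"dr":[0,0,0]},{"offset":[-0.055,-0.165,-0.05],"dr":[0,0,0]},{"offset":[-0.065,-0.195,-0.05],"dr":[0,0,0]},{"offset":[-0.075,-0.225,-0.05],"dr":[0,0,0]},{"offset":[-0.085,-0.25,-0.05],"dr":[0,0,0]},{"offset":[-0.092,-0.273,-0.05],"dr":[0,0,0]},{"offset":[-0.096,-0.286,-0.05],"dr":[0,0,0]},{"offset":[-0.0977,-0.29,-0.05],"dr":[0,0,0]},{"offset":[-0.0977,-0.29,-0.05],"dr":[0,0,0]},{"offset":[-0.0977,-0.29,-0.05],"dr":[0,0,0]}]'

```text
time_s: 34.65
position: [0.5167, -0.0176, 0.1691]
tcp_rot: [[0.995, -0.104, 0.001], [-0.104, -0.995, -0.001], [0.001, 0.001, -1.0]]
force: [-0.7, 0.8, -1.1]
opening: 0.589
grasp_force: 30.0
```

Call:
servo_tool --targets '[{"offset":[0,0,0.015],"dr":[0,0,0]},{"offset":[0,0,0.03],"dr":[0,0,0]},{"offset":[0,0,0.045],"dr":[0,0,0]},{"offset":[0,0,0.06],"dr":[0,0,0]},{"offset":[0,0,0.07],"dr":[0,0,0]},{"offset":[0,0,0.077],"dr":[0,0,0]},{"offset":[0,0,0.08],"dr":[0,0,0]},{"offset":[0,0,0.08],"dr":[0,0,0]},{"offset":[0,0,0.08],"dr":[0,0,0]}]'

```text
time_s: 35.4
position: [0.5166, -0.0174, 0.0892]
tcp_rot: [[0.994, -0.105, 0.001], [-0.105, -0.994, -0.0], [0.001, 0.0, -1.0]]
force: [0.0, 0.3, -2.0]
opening: 0.583
grasp_force: 30.0
```

Call:
servo_tool --targets '[{"offset":[0,0,0.001],"dr":[0,0,0]},{"offset":[0,0,0.002],"dr":[0,0,0]},{"offset":[0,0,0.0025],"dr":[0,0,0]},{"offset":[0,0,0.0025],"dr":[0,0,0]},{"offset":[0,0,0.0025],"dr":[0,0,0]}]'

```text
time_s: 35.82
position: [0.5166, -0.0171, 0.0869]
tcp_rot: [[0.995, -0.104, 0.001], [-0.104, -0.995, -0.0], [0.001, 0.0, -1.0]]
force: [-0.4, 0.0, 1.1]
opening: 0.588
grasp_force: 30.0
```

Call:
servo_tool --targets '[{"offset":[0,0,0],"dr":[0,0,0]},{"offset":[0,0,0],"dr":[0,0,0]},{"offset":[0,0,0],"dr":[0,0,0]},{"offset":[0,0,0],"dr":[0,0,0]},{"offset":[0,0,0],"dr":[0,0,0]},{"offset":[0,0,0],"dr":[0,0,0]},{"offset":[0,0,0],"dr":[0,0,0]},{"offset":[0,0,0],"dr":[0,0,0]},{"offset":[0,0,0],"dr":[0,0,0]}]' --gripper -1

```text
time_s: 36.57
position: [0.5161, -0.0171, 0.0864]
tcp_rot: [[0.995, -0.105, -0.0], [-0.105, -0.995, 0.0], [-0.0, -0.0, -1.0]]
force: [-0.2, -0.2, 0.3]
opening: 0.994
grasp_force: 0.0
```

Call:
servo_tool --targets '[{"offset":[0,0,-0.02],"dr":[0,0,0]},{"offset":[0,0,-0.05],"dr":[0,0,0]},{"offset":[0,0,-0.08],"dr":[0,0,0]},{"offset":[0,0,-0.11],"dr":[0,0,0]},{"offset":[0,0,-0.136],"dr":[0,0,0]},{"offset":[0,0,-0.136],"dr":[0,0,0]},{"offset":[0,0,-0.136],"dr":[0,0,0]},{"offset":[0,0,-0.136],"dr":[0,0,0]}]'

```text
time_s: 37.23
position: [0.5153, -0.0169, 0.2218]
tcp_rot: [[0.995, -0.105, -0.001], [-0.105, -0.995, 0.0], [-0.001, -0.0, -1.0]]
force: [0.1, 0.1, -0.2]
opening: 1.003
grasp_force: 0.0
```

```bash
python3 - <<'E'
from h import *
w,s=viewer.capture("wrist"),viewer.capture("scene")
img=np.vstack([w["color"][:260],s["color"][110:320]])
cv2.imwrite("pics/c8.png",img[:,:,::-1]); print(bot.read_state()["position"])
# where start positions should appear
print(proj(w,[[.5155,-.017,.15],[.5264,.081,.1]]))
E
```

```text
[ 0.51490549 -0.01675641  0.22093561]
[[281.97977285 218.18894534]
 [167.45493192 200.66086236]]
```

View pics/c8.png

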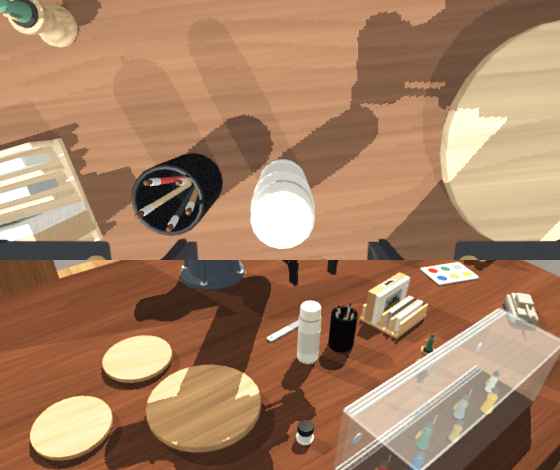

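The can top is at (283,218) and the holder rim at (170,200), matching the starting picture. The kit is upright in the rack and the gripper is clear.

```bash
python3 -c "
from rig import ticket
print(ticket.hand_in())"
```

```text
the job is handed in; nothing more can be done
None
```

The job is handed in at about 37 s of the 128 s allowed: the kit stands upright in the rack's wide bay, and the brush holder and spray can are back upright where they started to within a few millimetres. The hand-in returned no verdict.

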